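Stow the bar-shaped clamp knob under the toolbox tray

TASK

Swing the cantilever tray of the grey toolbox all the way over to its open rest, set the bar-shaped clamp knob down in the compartment underneath, then bring the tray back until it is fully closed over it. Guide the tray by its handle both ways and do not let it drop; set the knob down rather than dropping it, and leave the round and the three-lobed knobs where they stand.

Things in the scene. Friction and masses are not known exactly. Their poses are not given: they have to be found in the camera images.
- toolbox: Grey toolbox fixed to the bench: 180 (x) x 260 (y) x 75 mm high, walls and floor 4 mm, one open compartment 172 x 252 mm inside. Origin: centre of its underside; z up, x roughly away from the robot. Tray arms stick out 9 mm beyond its short (y) faces. Closed, the tray covers the compartment; open, it hangs level wholly beyond the +x side.
- tray_handle (a point): Centre of the tray's black bar handle: 100 mm (y) x 12 mm (x) x 16 mm high, a steel post at each end; closed, 140 mm above the bench and 10 mm to the -x side of the box centre. The grey tray, 180 x 260 mm, has its rim 26 mm below this point; inside it, 70 mm or more are free beside the bar. It stays level and parallel to the box; every point of it travels an arc of radius 120 mm in the box's x-z plane.
- tray_arms (a joint): Swing q of the tray's arms, rad: 0 closed (arms lean 50 deg to the box's -x), 1.745 open (50 deg to +x). From closed the handle moves 120 mm x (sin(q-50deg)+sin 50deg) along box +x and 120 mm x (cos(q-50deg)-cos 50deg) up: 184 mm along and level again when open. Hinges nearly free, tray about 0.35 kg: it falls to the side of half-way (0.87) it is on and rests at either end by its weight.
- bar_knob_center (a point): Clamp knob to stow, bar-shaped: block head 76 mm long (x) by 26 mm wide (y), black plastic head with a steel threaded stud 10 mm thick standing up from its middle; stands on its head, 50 mm high in all. The point is on its upright axis, 25 mm above its underside (the head itself is 28 mm high); z is up. About 100 g.
- round_knob_center (a point): Bystander: round clamp knob, plain disc head 54 mm across, black plastic head with a steel threaded stud 10 mm thick standing up from its middle; stands on its head, 50 mm high in all. The point is on its upright axis, 25 mm above its underside (the head itself is 28 mm high); z is up.
- lobed_knob_center (a point): Bystander: three-lobed clamp knob, head about 60 mm across, black plastic head with a steel threaded stud 10 mm thick standing up from its middle; stands on its head, 50 mm high in all. The point is on its upright axis, 25 mm above its underside (the head itself is 28 mm high); z is up.
Mind the look-alikes: they are no part of the job. What is shaped like the part that bears bar_knob_center but purple or red is not meant.

How it is judged (in metres and radians):
On the way, in this order (a step that is already met when the one before it is completed fails the run):
1. the tray is swung over to its open rest (value of joint tray_arms above 1.6 rad), for 0.2 s.
2. the bar-shaped knob lies released on the compartment's floor, the tray still open (x of bar_knob_center in the frame of toolbox between -0.085 and 0.085 m and y of bar_knob_center in the frame of toolbox between -0.125 and 0.125 m and z of bar_knob_center in the frame of toolbox below 0.05 m and value of joint tray_arms above 1.6 rad and contact force between the fingers and bar_knob below 0.1 N and linear speed of bar_knob below 0.05 m/s), for 0.2 s.
At the end, for the whole second after the job is handed in: The tray is closed (arms within 0.1 rad of the closed stop) and at rest, and the bar-shaped knob lies at rest in the compartment under it: its point within 85 mm (x) and 125 mm (y) of the box centre and less than 50 mm above the box's underside, whichever way up or round (x of bar_knob_center in the frame of toolbox between -0.085 and 0.085 m and y of bar_knob_center in the frame of toolbox between -0.125 and 0.125 m and z of bar_knob_center in the frame of toolbox below 0.05 m and value of joint tray_arms below 0.1 rad and linear speed of bar_knob below 0.02 m/s and velocity of joint tray_arms between -0.1 and 0.1 rad/s); the robot touches nothing.
It fails at once if the tray was let drop or flung (arms faster than 4 rad/s) (velocity of joint tray_arms above 4 rad/s or velocity of joint tray_arms below -4 rad/s).
It fails at once if the knob was dropped into the compartment (faster than 0.8 m/s inside the box) (x of bar_knob_center in the frame of toolbox between -0.085 and 0.085 m and y of bar_knob_center in the frame of toolbox between -0.125 and 0.125 m and z of bar_knob_center in the frame of toolbox below 0.075 m and linear speed of bar_knob above 0.8 m/s).
It fails at once if the round knob was moved (over 30 mm) (distance of round_knob_center from where it was at the start of the episode above 0.03 m).
It fails at once if the three-lobed knob was moved (over 30 mm) (distance of lobed_knob_center from where it was at the start of the episode above 0.03 m).
It also fails if it takes over 67 s, if anything falls off the work surface, if the arm or the gripper's body presses on something with over 40 N, if the wrist force passes 120 N, or if a joint passes its speed limit or range.

ROBOT

A 6-joint arm with a two-finger parallel gripper is mounted at the origin on the work surface. World frame = base frame: x ahead of the robot, y to its left, z up, the work surface at z = 0. Lengths are in mm, angles in degrees, forces in N, time in s.
With the tool pointing down it reaches from about 300 to 850 mm from the base axis. Payload 4.2 kg.
Tool frame: the origin (TCP) lies between the finger pads; the fingertips stand 19 mm ahead of it and the grasp point (between the pads) is the TCP (env.tips_ahead is the distance from the TCP to the fingertips, in mm); z points along the fingers, y is the direction in which the jaws open and shut (so a half turn about z gives the same grasp; the last joint's range is limited). The gripper opens to 91 mm and grips with 3 to 60 N. Pads are 32 mm wide; open, the fingers measure 118 mm over their backs; the gripper's body (76 mm by 178 mm) begins 60 mm behind the grasp point.
Start: joints at [-67.895, 18.312, 89.639, -0, 72.044, -1.146], TCP at [226.988, -528.316, 232.976] pointing down, gripper open.
Joint ranges: [-177.97, 177.97], [-48.28, 115.42], [12.27, 149.76], [-77.06, 257.06], [2.81, 150.46], [-146.56, 146.56]. Speed limits (degrees/s): [147.25, 147.25, 180, 180, 180, 180].

INTERFACE

Orientations are given as [roll, pitch, yaw] about the fixed x, y, z axes, in that order (R = Rz(yaw) Ry(pitch) Rx(roll)).
In Python, from workcell import telemetry, viewer, job_done, env gives the robot as it stands. The module is installed in compiled form; this text tells all that it offers.
- The arm moves only by the shell command python3 -m jog 'ROWS' [FORCE]. ROWS is JSON, a list of rows, each a list of 3 entries, a list of its own where there are three numbers: the shift along the tool's x, y, z in cm, then the turn about the tool's z in degrees, then the opening, from 0 (shut) to 1 (fully open). A call has 1 to 10 rows; each row shifts and turns the pose as measured when the row begins, along the tool's axes as they then stand; what a row does not reach is not made up. A row lasts 1/8 s, in which the tool goes at most 62.5 mm and 10.7 degrees, less where a joint would pass 70% of its speed; a pose out of reach is approached as far as the arm can. A call is refused whole if a number of a shift passes 6.25 or a number of a turn 10.7, either way. A call with a gripper value outside its range is refused whole. The fingers move at their own pace and stop on an object; FORCE is the grip in N (left out, the last holds). Time passes only in rows, so rows that do not move let the fingers close. It gives the time, the measured TCP pose, the force and the opening at its end, in the units of the state.
- telemetry.state(): the state, without advancing time (a new reading comes with each control period).
- viewer.grab_frame(name): name is "scene" or "top" or "wrist"; returns a dict with "color" (420x560x3 uint8, red, green, blue), "K" (3x3 intrinsics, pixels), "k1" (the pictures are not rectified: a ray, as slopes to the right and down, at radius r is drawn at 1 + k1 r^2 times it, then the intrinsics apply), "rvec" (rotation vector, rad) and "tvec" (3), from world to camera coordinates, as OpenCV has them. Camera axes: x right, y down, z forward; pixel columns grow to the right and rows downward; lengths in mm; the calibration is good to about 2 mm. A picture is of the moment at which its call begins. There is no depth.
- job_done(): hands the job in, once; it reports no verdict.
The state is a dict: "time_s": time; "qpos": joint angles; "qvel": joint speeds; "effort": joint torques, N m; "ee_pos": TCP position; "ee_rot": TCP orientation; "force": force on the tool from outside, world axes, zero at the start; "torque": the same for the moment, N m; "gripper_width": finger opening in mm.
Only numpy, scipy, OpenCV 4.12 (cv2) and the standard library are available. Lean on these libraries where they do the work, as an engineer would, in place of code of your own. Each camera call takes 0.05 s, during which the arm holds its last target. There are 200 camera calls.

## Working session

There is one attempt and no reset: what is moved stays moved. The work goes in short steps, Python scripts to look and compute and a shell command to move; the robot and the scene stay as the last step left them, time stands still between calls to the robot, and variables do not carry over. Pictures are saved under pics/ and viewed, about 8 in all and at most 12, crops included, and the job is handed in when it is done.

```bash
mkdir -p pics; cat > h.py <<'E'
import numpy as np,cv2
from workcell import telemetry,viewer,job_done,env
def grab(n):
    f=viewer.grab_frame(n); np.save(f'/tmp/{n}.npy',f,allow_pickle=True); return f
def load(n): return np.load(f'/tmp/{n}.npy',allow_pickle=True).item()
def ray(f,u,v):
    K=np.array(f['K']);k=f['k1']
    d=np.array([(u-K[0,2])/K[0,0],(v-K[1,2])/K[1,1]]);s=d.copy()
    for _ in range(20): s=d/(1+k*(s@s))
    R=cv2.Rodrigues(np.array(f['rvec'],float).reshape(3))[0];t=np.array(f['tvec'],float).reshape(3)
    return -R.T@t, R.T@np.array([s[0],s[1],1])
def onz(f,u,v,z):
    o,d=ray(f,u,v); return o+d*(z-o[2])/d[2]
def proj(f,p):
    K=np.array(f['K']);R=cv2.Rodrigues(np.array(f['rvec'],float).reshape(3))[0]
    c=R@np.array(p,float)+np.array(f['tvec'],float).reshape(3);s=c[:2]/c[2];s=s*(1+f['k1']*(s@s))
    return K[0,0]*s[0]+K[0,2],K[1,1]*s[1]+K[1,2]
def save(f,name,crop=None,k=1):
    im=f['color'][:,:,::-1]
    if crop: x0,y0,x1,y1=crop; im=im[y0:y1,x0:x1]
    cv2.imwrite('pics/'+name,cv2.resize(im,None,fx=k,fy=k,interpolation=cv2.INTER_CUBIC))
E
python3 - <<'E'
from h import *
for n in('top','scene'):
    f=grab(n);save(f,n+'1.png',None,1.4);print(n,ray(f,280,210))
s=telemetry.state();print(s['time_s'],s['ee_pos'],s['ee_rot'],s['gripper_width'])
E
```

```text
top (array([ 410.00290073,   70.68857927, 1134.70296321]), array([ 0.0596087 , -0.01780027, -0.99813995]))
scene (array([1147.16709774, -686.98632622, 1059.63485724]), array([-0.49476867,  0.53754671, -0.68286908]))
0.1 [ 226.84586284 -527.91398849  232.2114854 ] [-1.79910106e+02 -1.52656409e-03  2.32543719e+01] 91.27557721303741
```

View pics/top1.png

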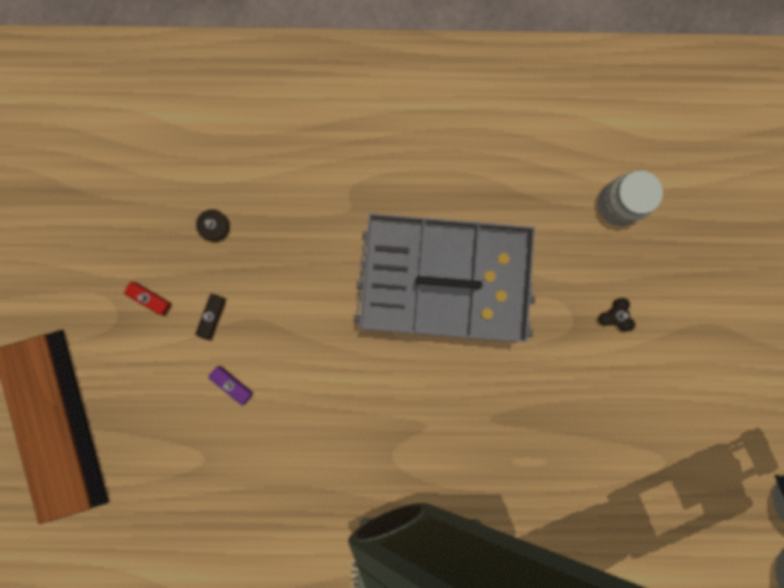

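View pics/scene1.png

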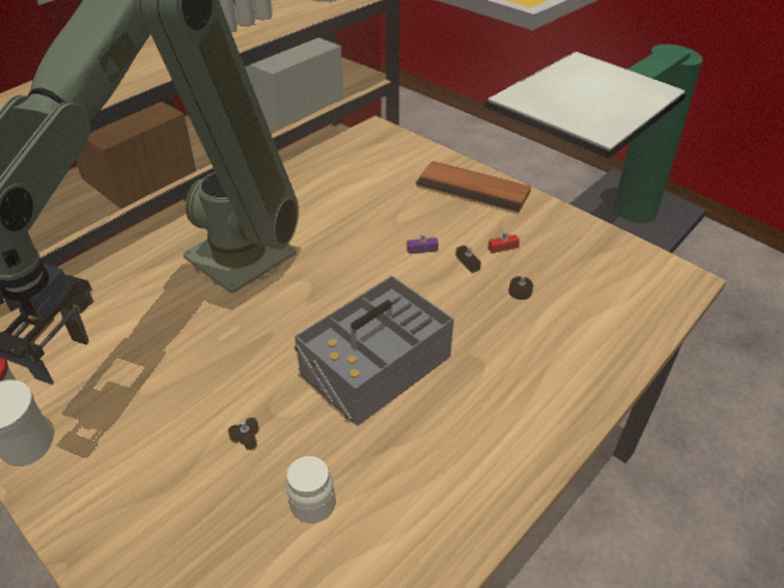

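The top view has +x up and +y to the left. Bar-shaped candidates, in unscaled top-view pixels: black (150,226), red (105,213) and purple (164,275). Other black parts are the round knob (152,161), the lobed knob (441,225) and the tray handle (320,202). I choose the black bar at (150,226).

```bash
python3 - <<'E'
from h import *
f=load('top');im=f['color'].astype(int)
dark=((im.max(2)<60)).astype(np.uint8)
def rect(x0,y0,x1,y1,z,thr=60):
    m=np.zeros_like(dark);m[y0:y1,x0:x1]=(im.max(2)<thr)[y0:y1,x0:x1]
    n,l,st,c=cv2.connectedComponentsWithStats(m);i=1+np.argmax(st[1:,4])
    mm=(l==i).astype(np.uint8);ct=max(cv2.findContours(mm,0,1)[0],key=cv2.contourArea)
    w=np.array([onz(f,u,v,z)[:2] for u,v in ct[:,0]],np.float32)
    r=cv2.minAreaRect(w);return np.round(r[0],1),np.round(r[1],1),round(r[2],1),st[i,4]
print('bar',rect(130,200,170,250,28)); print('round',rect(130,140,175,180,28)); print('lobed',rect(420,205,465,245,28))
print('handle',rect(285,190,355,215,148,50))
# tray rim corners
for u,v in((370,216),(533,229),(526,341),(359,328)): print(np.round(onz(f,u/1.4,v/1.4,114),1))
save(f,'crop1.png',(90,140,390,290),2.6)
print(proj(f,(0,0,0)))
E
```

```text
bar (array([435.6, 352.9]), array([24.8, 70.2]), 70.2, np.int32(259))
round (array([588.8, 354.3]), array([47.5, 49.6]), 0.6, np.int32(299))
lobed (array([ 445.5, -324.5]), array([49.3, 56.5]), 0.5, np.int32(255))
handle (array([487.4, -30.5]), array([96.5,  9.9]), 85.8, np.int32(212))
[592.1  87.7 114. ]
[ 574.4 -166.3  114. ]
[ 400.4 -154.3  114. ]
[418.2 102.8 114. ]
(np.float64(299.92460367958245), np.float64(414.37621110481905))
```

View pics/crop1.png

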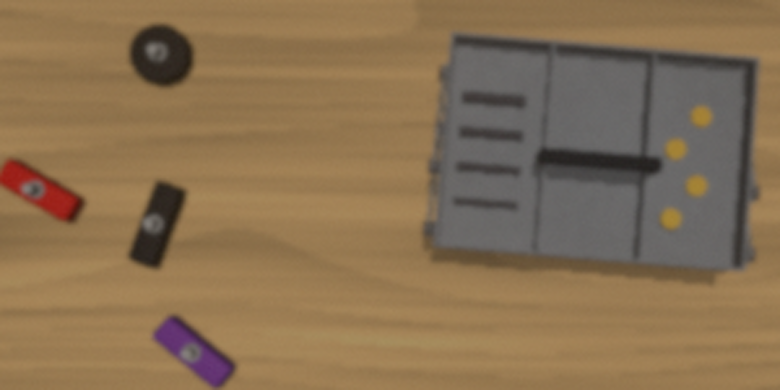

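The crop confirms the choice: a black bar knob at unscaled (150,226), with the red and purple look-alikes either side of it. The box yaw is about -4.1° and the handle is near (487,-31). I turn first.

```bash
cat > to.py <<'E'
import sys;from h import *
from scipy.spatial.transform import Rotation as R
def to(p,yaw=None):
    s=telemetry.state();r=R.from_euler('xyz',s['ee_rot'],degrees=True)
    print('t',round(s['time_s'],2),'pos',np.round(s['ee_pos'],1),'rot',np.round(s['ee_rot'],1),'F',np.round(s['force'],1),'w',round(s['gripper_width'],1))
    print('shift cm',np.round(r.inv().apply(np.array(p)-s['ee_pos'])/10,2),'turn',None if yaw is None else round(-(yaw-s['ee_rot'][2]),1))
if __name__=='__main__': a=list(map(float,sys.argv[1:]));to(a[:3],a[3] if len(a)>3 else None)
E
python3 -m jog '[[[0,0,0],-10.4,0.5],[[0,0,0],-10.4,0.5],[[0,0,0],-10.4,0.5],[[0,0,0],-10.4,0.5],[[0,0,0],-10.4,0.5],[[0,0,0],-10.4,0.5]]' 20
python3 to.py 487 -31 230 85.9
```

```text
time_s: 0.85
ee_pos: [226.2, -526.2, 229.0]
ee_rot: [-179.8, -0.4, 87.7]
force: [0.1, 0.5, -0.5]
gripper_width: 45.7
t 0.85 pos [ 226.2 -526.2  229. ] rot [-179.8   -0.4   87.7] F [ 0.1  0.5 -0.5] w 45.7
shift cm [50.54 24.04  0.21] turn 1.8
```

```bash
python3 -m jog '[[[5.05,2.4,0],0,0.5],[[5.05,2.4,0],0,0.5],[[5.05,2.4,0],0,0.5],[[5.05,2.4,0],0,0.5],[[5.05,2.4,0],0,0.5],[[5.05,2.4,0],0,0.5],[[5.05,2.4,0],0,0.5],[[5.05,2.4,0],0,0.5],[[5.05,2.4,0],0,0.5],[[0,0,0],1.8,0.5]]'
python3 to.py 487 -31 190 85.9
```

```text
time_s: 2.1
ee_pos: [466.5, -67.4, 228.6]
ee_rot: [-179.7, -0.6, 85.7]
force: [-0.2, -0.0, 0.2]
gripper_width: 45.7
t 2.1 pos [466.5 -67.4 228.6] rot [-179.7   -0.6   85.7] F [-0.2 -0.   0.2] w 45.7
shift cm [3.75 1.8  3.89] turn -0.2
```

```bash
python3 -m jog '[[[3.75,1.8,0],-0.2,0.5],[[0,0,2],0,0.5],[[0,0,0],0,0.5]]'
python3 to.py 487 -31 140 85.9; python3 - <<'E'
from h import *
f=grab('wrist');save(f,'w1.png')
print('bar ends expected px',proj(f,(483.5+7,19,148)),proj(f,(483.5,-81,148)))
m=(f['color'].max(2)<45).astype(np.uint8);n,l,st,c=cv2.connectedComponentsWithStats(m)
for i in range(1,n):
    if st[i,4]>300: print(st[i],np.round(c[i]),np.round(onz(f,*c[i],148)))
E
```

```text
time_s: 2.48
ee_pos: [486.3, -32.1, 207.8]
ee_rot: [-179.5, -0.5, 85.8]
force: [-0.0, 0.2, 0.2]
gripper_width: 45.9
t 2.48 pos [486.3 -32.1 207.8] rot [-179.5   -0.5   85.8] F [-0.   0.2  0.2] w 45.9
shift cm [0.06 0.12 6.78] turn -0.1
bar ends expected px (np.float64(272.56196682955857), np.float64(156.7657968683249)) (np.float64(272.8910502474396), np.float64(282.2846414135118))
[ 270  156   16  125 1673] [277. 222.] [490. -30. 148.]
[211 226  25  58 877] [226. 259.] [448. -58. 148.]
[308 226  24  58 868] [317. 259.] [519. -63. 148.]
[ 344  257  103   82 2765] [388. 282.] [576. -87. 148.]
[  95  258  105   81 3456] [152. 285.] [385. -77. 148.]
[    0   310   560   110 22515] [263. 368.] [ 468. -168.  148.]
[481 408  40  12 430] [501. 414.] [ 698. -248.  148.]
```

View pics/w1.png

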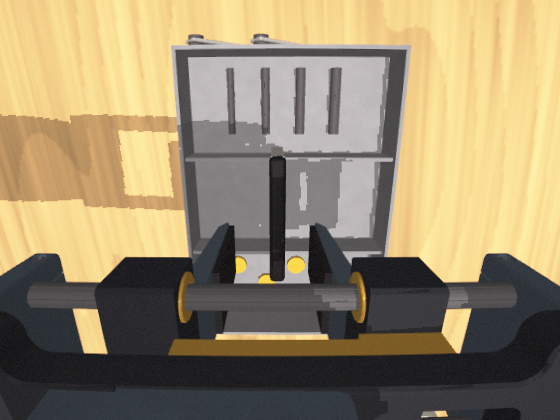

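The wrist view shows the handle at px (277,156–281), between the open fingers (x about 235 and 312). It sits about 2–3 mm to +x of the TCP. I descend and grip.

```bash
python3 -m jog '[[[0.1,0.25,4],0,0.5],[[0,0,2.8],0,0.5],[[0,0,0],0,0.5],[[0,0,0],0,0],[[0,0,0],0,0],[[0,0,0],0,0],[[0,0,0],0,0]]' 20
python3 to.py 489 -31 140 85.9; python3 - <<'E'
import numpy as np
P=lambda q:12*np.array([np.sin(q-.8727)+np.sin(.8727),np.cos(q-.8727)-np.cos(.8727)])
q=np.linspace(0,1.7453,25);d=np.diff([P(x) for x in q],axis=0);print(np.round(d,2).tolist())
E
```

```text
time_s: 3.4
ee_pos: [489.9, -35.0, 146.3]
ee_rot: [180.0, -0.4, 85.5]
force: [-6.4, 0.4, 0.6]
gripper_width: 11.6
t 3.4 pos [489.9 -35.  146.3] rot [180.   -0.4  85.5] F [-6.4  0.4  0.6] w 11.6
shift cm [ 0.38 -0.12  0.63] turn -0.4
[[0.58, 0.65], [0.63, 0.6], [0.67, 0.56], [0.71, 0.51], [0.75, 0.45], [0.78, 0.4], [0.8, 0.34], [0.83, 0.28], [0.84, 0.22], [0.86, 0.16], [0.87, 0.1], [0.87, 0.03], [0.87, -0.03], [0.87, -0.09], [0.86, -0.16], [0.84, -0.22], [0.83, -0.28], [0.8, -0.34], [0.78, -0.4], [0.75, -0.45], [0.71, -0.51], [0.67, -0.56], [0.63, -0.6], [0.58, -0.65]]
```

```bash
python3 -m jog '[[[0,0.58,-0.65],0,0],[[0,0.63,-0.6],0,0],[[0,0.67,-0.56],0,0],[[0,0.71,-0.51],0,0],[[0,0.75,-0.45],0,0],[[0,0.78,-0.4],0,0]]' 20
python3 to.py 490 -35 146
```

```text
time_s: 4.15
ee_pos: [532.7, -38.1, 178.8]
ee_rot: [-179.9, -0.4, 85.6]
force: [-0.2, 1.3, -6.5]
gripper_width: 12.1
t 4.15 pos [532.7 -38.1 178.8] rot [-179.9   -0.4   85.6] F [-0.2  1.3 -6.5] w 12.1
shift cm [-0.05 -4.27  3.29] turn None
```

```bash
python3 -m jog '[[[0,0.8,-0.3],0,0],[[0,0.83,-0.25],0,0],[[0,0.84,-0.21],0,0],[[0,0.86,-0.15],0,0],[[0,0.87,-0.1],0,0],[[0,0.87,-0.03],0,0],[[0,0.87,0.03],0,0],[[0,0.87,0.1],0,0]]' 20
python3 to.py 490 -35 146
```

```text
time_s: 5.15
ee_pos: [605.0, -43.3, 186.8]
ee_rot: [-179.7, -0.5, 85.6]
force: [-1.0, 1.4, -7.1]
gripper_width: 11.8
t 5.15 pos [605.  -43.3 186.8] rot [-179.7   -0.5   85.6] F [-1.   1.4 -7.1] w 11.8
shift cm [ -0.09 -11.51   4.14] turn None
```

```bash
python3 -m jog '[[[0,0.79,0.18],0,0],[[0,0.78,0.24],0,0],[[0,0.76,0.29],0,0],[[0,0.74,0.34],0,0],[[0,0.71,0.4],0,0],[[0,0.68,0.44],0,0],[[0,0.65,0.49],0,0],[[0,0.62,0.53],0,0],[[0,0.58,0.57],0,0],[[0,0.54,0.61],0,0]]' 20
python3 to.py 490 -35 146
```

```text
time_s: 6.4
ee_pos: [673.8, -48.3, 144.8]
ee_rot: [-179.1, -0.5, 85.6]
force: [-24.2, 1.2, 26.5]
gripper_width: 11.9
t 6.4 pos [673.8 -48.3 144.8] rot [-179.1   -0.5   85.6] F [-24.2   1.2  26.5] w 11.9
shift cm [ -0.09 -18.43   0.16] turn None
```

The tray is against its open stop, so I release it and retract.

```bash
python3 -m jog '[[[0,0,0],0,0.5],[[0,0,0],0,0.5],[[0,0,0],0,0.5],[[0,0,-3],0,0.5],[[0,0,-4],0,0.5],[[-4,-3,-1],0,0.8],[[-4.5,-3,0],-10.5,0.8]]'
python3 to.py 440 345 200 160.2;python3 - <<'E'
from h import *
f=grab('top');save(f,'top2.png')
E
```

```text
time_s: 7.28
ee_pos: [614.3, -129.9, 230.5]
ee_rot: [179.8, -0.3, 96.5]
force: [0.4, -0.0, -0.0]
gripper_width: 62.4
t 7.28 pos [ 614.3 -129.9  230.5] rot [179.8  -0.3  96.5] F [ 0.4 -0.  -0. ] w 62.4
shift cm [ 49.14 -11.95   3.3 ] turn -63.7
```

View pics/top2.png

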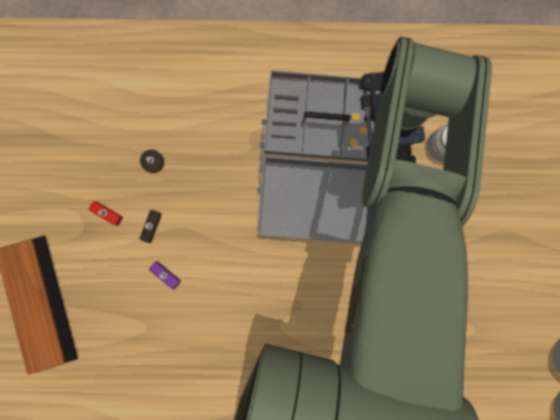

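The tray is open (handle px (327,116)) and the compartment (px (312,200)) is empty. I go to the knob.

```bash
python3 -m jog '[[[5.5,-1.35,0],0,0.8],[[5.5,-1.35,0],0,0.8],[[5.5,-1.35,0],0,0.8],[[5.5,-1.35,0],0,0.8],[[5.5,-1.35,0],0,0.8],[[5.5,-1.35,0],0,0.8],[[5.5,-1.35,0],0,0.8],[[5.5,-1.35,0],0,0.8],[[5.5,-1.35,0],0,0.8],[[0,0,0],-10.6,0.8]]'
python3 -m jog '[[[0,0,0],-10.6,0.8],[[0,0,0],-10.6,0.8],[[0,0,0],-10.6,0.8],[[0,0,0],-10.6,0.8],[[0,0,0],-10.6,0.8]]'
python3 to.py 440 350 170 160.2
```

```text
time_s: 8.57
ee_pos: [436.0, 358.0, 234.6]
ee_rot: [178.9, -0.2, 106.6]
force: [0.7, -1.2, 0.0]
gripper_width: 72.8
time_s: 9.2
ee_pos: [437.0, 361.7, 235.8]
ee_rot: [178.9, 1.0, 160.0]
force: [-1.0, 0.2, 0.6]
gripper_width: 73.0
t 9.2 pos [437.  361.7 235.8] rot [178.9   1.  160. ] F [-1.   0.2  0.6] w 73.0
shift cm [-0.57 -1.13  6.57] turn -0.2
```

```bash
python3 -m jog '[[[-0.4,-0.9,4],0,0.8],[[0,0,4],0,0.8],[[0,0,2],0,0.8],[[0,0,0],0,0.8]]'
python3 - <<'E'
from h import *
f=grab('wrist');save(f,'w2.png')
m=(f['color'].max(2)<60).astype(np.uint8)
e=proj(f,(437,352,28));print(e)
n,l,st,c=cv2.connectedComponentsWithStats(m)
for i in range(1,n):
    if st[i,4]>300: print(st[i],np.round(c[i]),np.round(onz(f,*c[i],28)))
E
```

```text
time_s: 9.7
ee_pos: [442.8, 355.3, 135.3]
ee_rot: [178.5, 1.2, 159.9]
force: [-0.1, -0.0, 1.2]
gripper_width: 72.6
(np.float64(262.7531629906284), np.float64(197.87385698440892))
[ 489    0   64   73 2625] [522.  32.] [379. 596.  28.]
[ 253  151   30   83 2004] [268. 190.] [432. 359.  28.]
[    0   224   560   196 69407] [274. 346.] [598. 304.  28.]
[ 293  310   51   30 1128] [317. 323.] [586. 357.  28.]
```

View pics/w2.png

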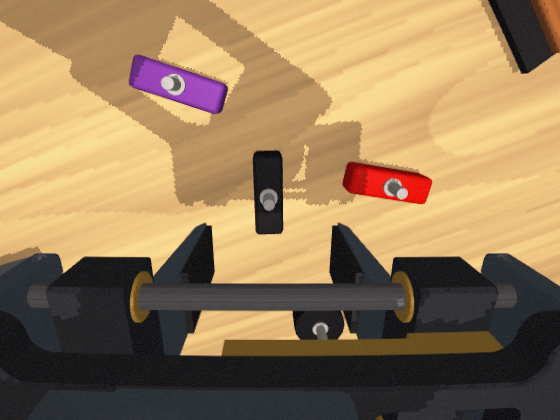

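The wrist view shows the black bar at px (268,151–233) with its stud base near (268,197), aligned with the jaws. Purple (175,85) and red (388,186) are off to the sides.

```bash
python3 - <<'E'
from h import *
from to import to
f=load('wrist')
for uv in((268,196),(268,233),(268,155)): print(np.round(onz(f,*uv,28),1))
print('tip z50',np.round(onz(f,268,203,50),1))
p=onz(f,268,196,28); to([p[0],p[1],24],160.2)
E
```

```text
[437. 357.  28.]
[470.8 344.5  28. ]
[402.6 369.7  28. ]
tip z50 [436. 357.  50.]
t 9.75 pos [443.3 355.7 136.3] rot [178.4   1.3 159.9] F [0.4 0.9 1. ] w 72.9
shift cm [ 0.89 -0.42 11.21] turn -0.3
```

```bash
python3 -m jog '[[[0.9,-0.4,2],-0.3,0.8],[[0,0,3],0,0.8],[[0,0,3],0,0.8],[[0,0,2.5],0,0.8],[[0,0,0],0,0.8]]'
python3 to.py 437 357 24
```

```text
time_s: 10.38
ee_pos: [443.2, 362.7, 37.1]
ee_rot: [177.4, 1.9, 160.1]
force: [0.4, -0.8, 0.1]
gripper_width: 73.1
t 10.38 pos [443.2 362.7  37.1] rot [177.4   1.9 160.1] F [ 0.4 -0.8  0.1] w 73.1
shift cm [ 0.43 -0.81  1.26] turn None
```

```bash
python3 -m jog '[[[0.4,-0.8,1.1],0,0.8],[[0,0,0],0,0],[[0,0,0],0,0],[[0,0,0],0,0],[[0,0,0],0,0]]' 25
python3 to.py 437 357 24
```

```text
time_s: 11.0
ee_pos: [439.5, 358.6, 29.7]
ee_rot: [177.0, 2.2, 160.0]
force: [-0.6, -0.7, -0.7]
gripper_width: 35.7
t 11.0 pos [439.5 358.6  29.7] rot [177.    2.2 160. ] F [-0.6 -0.7 -0.7] w 35.7
shift cm [ 0.2  -0.26  0.55] turn None
```

```bash
python3 -m jog '[[[0.1,-0.2,0.5],0,0.38],[[0,0,0],0,0],[[0,0,0],0,0],[[0,0,0],0,0]]' 25
python3 to.py 477 -31 120 175.9
```

```text
time_s: 11.5
ee_pos: [438.1, 357.3, 24.4]
ee_rot: [177.0, 2.2, 160.0]
force: [0.4, -0.9, 1.3]
gripper_width: 26.1
t 11.5 pos [438.1 357.3  24.4] rot [177.    2.2 160. ] F [ 0.4 -0.9  1.3] w 26.1
shift cm [-17.26 -34.65 -10.76] turn -15.9
```

```bash
python3 -m jog '[[[0,0,-3],0,0],[[0,0,-5],0,0],[[0,0,-5],-5.3,0],[[0,0,-3],-5.3,0],[[0,0,0],-5.3,0]]' 25
python3 to.py 477 -31 170 175.9
```

```text
time_s: 12.12
ee_pos: [428.7, 350.8, 187.6]
ee_rot: [177.8, 2.8, 176.4]
force: [-0.3, -0.6, -1.6]
gripper_width: 26.2
t 12.12 pos [428.7 350.8 187.6] rot [177.8   2.8 176.4] F [-0.3 -0.6 -1.6] w 26.2
shift cm [ -7.09 -37.86   0.68] turn 0.5
```

```bash
python3 -m jog '[[[-0.8,-4.3,0],0,0],[[-0.8,-4.3,0],0,0],[[-0.8,-4.3,0],0,0],[[-0.8,-4.3,0],0,0],[[-0.8,-4.3,0],0,0],[[-0.8,-4.3,0],0,0],[[-0.8,-4.3,0],0,0],[[-0.8,-4.3,0],0,0]]' 25
python3 to.py 477 -31 100 175.9
```

```text
time_s: 13.12
ee_pos: [472.9, -3.8, 177.0]
ee_rot: [177.8, 2.9, 176.9]
force: [1.2, -0.0, -0.4]
gripper_width: 25.9
t 13.12 pos [472.9  -3.8 177. ] rot [177.8   2.9 176.9] F [ 1.2 -0.  -0.4] w 25.9
shift cm [-0.17 -2.99  7.61] turn 1.0
```

```bash
python3 -m jog '[[[-0.2,-2.9,0],1,0],[[0,0,3],0,0],[[0,0,4],0,0],[[0,0,3],0,0]]' 25
python3 to.py 477 -31 29 175.9
```

```text
time_s: 13.62
ee_pos: [480.9, -34.3, 75.8]
ee_rot: [177.8, 3.2, 175.5]
force: [0.8, 1.3, -0.9]
gripper_width: 26.2
t 13.62 pos [480.9 -34.3  75.8] rot [177.8   3.2 175.5] F [ 0.8  1.3 -0.9] w 26.2
shift cm [0.68 0.12 4.66] turn -0.4
```

```bash
python3 -m jog '[[[0,0,2],0,0],[[0,0,1.2],0,0],[[0,0,0.5],0,0],[[0,0,0.3],0,0],[[0,0,0.2],0,0]]' 25
python3 to.py 477 -31 29 175.9
```

```text
time_s: 14.25
ee_pos: [482.7, -32.7, 31.3]
ee_rot: [177.8, 3.1, 175.5]
force: [-0.2, -1.0, -1.1]
gripper_width: 26.2
t 14.25 pos [482.7 -32.7  31.3] rot [177.8   3.1 175.5] F [-0.2 -1.  -1.1] w 26.2
shift cm [0.59 0.12 0.21] turn -0.4
```

```bash
python3 -m jog '[[[0,0,0.2],0,0],[[0,0,0.15],0,0]]'
python3 to.py 477 -31 29 175.9
```

```text
time_s: 14.5
ee_pos: [483.5, -32.7, 28.5]
ee_rot: [177.8, 3.2, 175.5]
force: [-1.2, -0.8, 4.9]
gripper_width: 26.1
t 14.5 pos [483.5 -32.7  28.5] rot [177.8   3.2 175.5] F [-1.2 -0.8  4.9] w 26.1
shift cm [ 0.66  0.12 -0.08] turn -0.4
```

That is contact at +4.9 N, so I release and lift.

```bash
python3 -m jog '[[[0,0,0],0,0.5],[[0,0,0],0,0.5],[[0,0,0],0,0.5],[[0,0,-2],0,0.5],[[0,0,-4],0,0.5],[[0,0,-5],0,0.5],[[0,0,-5],0,0.5]]'
python3 to.py 672 -44 230 85.9
python3 - <<'E'
from h import *
f=grab('wrist');save(f,'w3.png')
E
```

```text
time_s: 15.38
ee_pos: [471.8, -38.0, 189.2]
ee_rot: [177.8, 2.7, 175.5]
force: [0.6, -0.7, -1.4]
gripper_width: 45.7
t 15.38 pos [471.8 -38.  189.2] rot [177.8   2.7 175.5] F [ 0.6 -0.7 -1.4] w 45.7
shift cm [-20.17   1.1   -3.09] turn 89.6
```

View pics/w3.png

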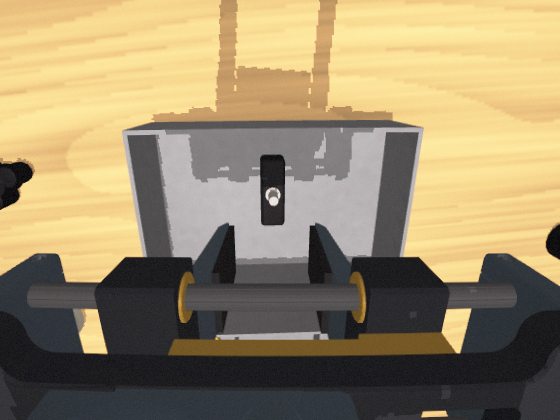

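The knob stands upright on the compartment floor (px (272,190)). I turn back to the handle's orientation.

```bash
python3 -m jog '[[[0,0,-4],10,0.5],[[0,0,0],10,0.5],[[0,0,0],10,0.5],[[0,0,0],10,0.5],[[0,0,0],10,0.5],[[0,0,0],10,0.5],[[0,0,0],10,0.5],[[0,0,0],10,0.5],[[0,0,0],9,0.5]]'
python3 to.py 673 -47 220 85.9
```

```text
time_s: 16.55
ee_pos: [472.8, -40.1, 238.5]
ee_rot: [176.3, -2.3, 83.6]
force: [0.2, 0.8, 0.1]
gripper_width: 46.0
t 16.55 pos [472.8 -40.1 238.5] rot [176.3  -2.3  83.6] F [0.2 0.8 0.1] w 46.0
shift cm [ 1.46 19.81  3.2 ] turn -2.3
```

```bash
python3 -m jog '[[[0.3,4,0],-2,0.5],[[0.3,4,0],0,0.5],[[0.3,4,0],0,0.5],[[0.3,4,0],0,0.5],[[0.3,3.6,0.5],0,0.5]]'
python3 to.py 673 -47 145 85.9
python3 - <<'E'
from h import *
f=grab('wrist')
m=(f['color'].max(2)<45).astype(np.uint8);n,l,st,c=cv2.connectedComponentsWithStats(m)
for i in range(1,n):
    if st[i,4]>300: print(st[i],np.round(c[i]),np.round(onz(f,*c[i],148)))
E
```

```text
time_s: 17.18
ee_pos: [672.1, -41.8, 246.3]
ee_rot: [176.2, -2.2, 85.6]
force: [0.7, 1.3, -0.2]
gripper_width: 45.8
t 17.18 pos [672.1 -41.8 246.3] rot [176.2  -2.2  85.6] F [ 0.7  1.3 -0.2] w 45.8
shift cm [-0.89 -0.54 10.09] turn -0.3
[ 259  158   14  108 1276] [266. 211.] [674. -41. 148.]
[ 77 178  68  23 953] [109. 188.] [545.  -8. 148.]
[212 226  24  58 876] [226. 259.] [634. -83. 148.]
[308 226  24  58 870] [317. 259.] [717. -92. 148.]
[ 344  257  103   82 2764] [388. 282.] [ 786. -124.  148.]
[    0   258   560   162 25579] [243. 356.] [ 638. -191.  148.]
[481 408  40  12 432] [501. 414.] [ 939. -329.  148.]
```

```bash
python3 -m jog '[[[-0.1,-0.3,3],0,0.5],[[0,-0.1,3],0,0.5]]'
python3 to.py 674 -43 146 85.9
```

```text
time_s: 17.48
ee_pos: [679.1, -40.5, 184.0]
ee_rot: [175.8, -2.2, 85.6]
force: [-0.6, -0.2, -0.2]
gripper_width: 45.5
t 17.48 pos [679.1 -40.5 184. ] rot [175.8  -2.2  85.6] F [-0.6 -0.2 -0.2] w 45.5
shift cm [-0.43 -0.77  3.74] turn -0.3
```

```bash
python3 -m jog '[[[-0.2,-0.7,1.8],0,0.5],[[-0.2,-0.2,1.7],0,0.5]]'
python3 to.py 674 -43 145 85.9
```

```text
time_s: 17.73
ee_pos: [671.2, -42.4, 144.7]
ee_rot: [176.0, -2.2, 85.6]
force: [0.3, 0.2, 0.5]
gripper_width: 45.4
t 17.73 pos [671.2 -42.4 144.7] rot [176.   -2.2  85.6] F [0.3 0.2 0.5] w 45.4
shift cm [-0.04  0.28 -0.01] turn -0.3
```

```bash
python3 -m jog '[[[0,0.2,0],0,0],[[0,0,0],0,0],[[0,0,0],0,0],[[0,0,0],0,0]]' 20
python3 to.py 674 -43 145 85.9
```

```text
time_s: 18.23
ee_pos: [673.2, -42.5, 144.8]
ee_rot: [176.0, -2.2, 85.6]
force: [1.3, -0.3, -2.7]
gripper_width: 13.0
t 18.23 pos [673.2 -42.5 144.8] rot [176.   -2.2  85.6] F [ 1.3 -0.3 -2.7] w 13.0
shift cm [-0.04  0.08 -0.01] turn -0.3
```

```bash
python3 -m jog '[[[0,-0.53,-0.69],0,0],[[0,-0.59,-0.64],0,0],[[0,-0.63,-0.61],0,0],[[0,-0.67,-0.56],0,0],[[0,-0.72,-0.5],0,0],[[0,-0.75,-0.45],0,0]]' 20
python3 to.py 674 -43 145
```

```text
time_s: 18.98
ee_pos: [628.6, -39.4, 178.0]
ee_rot: [176.1, -2.3, 85.7]
force: [1.1, 1.0, -3.7]
gripper_width: 12.5
t 18.98 pos [628.6 -39.4 178. ] rot [176.1  -2.3  85.7] F [ 1.1  1.  -3.7] w 12.5
shift cm [-0.14  4.32  3.6 ] turn None
```

```bash
python3 -m jog '[[[0,-0.79,-0.37],0,0],[[0,-0.81,-0.31],0,0],[[0,-0.83,-0.26],0,0],[[0,-0.85,-0.19],0,0],[[0,-0.86,-0.13],0,0],[[0,-0.87,-0.06],0,0],[[0,-0.87,0],0,0],[[0,-0.87,0.06],0,0]]' 20
python3 to.py 674 -43 145
```

```text
time_s: 19.98
ee_pos: [553.7, -34.0, 184.5]
ee_rot: [176.4, -2.3, 85.7]
force: [1.9, 2.1, -11.7]
gripper_width: 12.3
t 19.98 pos [553.7 -34.  184.5] rot [176.4  -2.3  85.7] F [  1.9   2.1 -11.7] w 12.3
shift cm [-0.15 11.79  4.7 ] turn None
```

```bash
python3 -m jog '[[[0,-0.83,0.18],0,0],[[0,-0.82,0.23],0,0],[[0,-0.8,0.29],0,0],[[0,-0.77,0.34],0,0],[[0,-0.75,0.4],0,0],[[0,-0.72,0.46],0,0],[[0,-0.68,0.5],0,0],[[0,-0.65,0.55],0,0],[[0,-0.61,0.59],0,0]]' 20
python3 to.py 674 -43 145
```

```text
time_s: 21.1
ee_pos: [489.7, -29.3, 144.2]
ee_rot: [175.8, -2.1, 85.7]
force: [7.0, -2.8, 19.1]
gripper_width: 12.3
t 21.1 pos [489.7 -29.3 144.2] rot [175.8  -2.1  85.7] F [ 7.  -2.8 19.1] w 12.3
shift cm [ 0.02 18.44  1.27] turn None
```

Back on the closed stop. I release, lift and check.

```bash
python3 -m jog '[[[0,0,0],0,0.5],[[0,0,0],0,0.5],[[0,0,0],0,0.5],[[0,0,-3],0,0.5],[[0,0,-4],0,0.5],[[0,0,-5],0,0.5],[[5,0,-1],0,0.5],[[5,0,0],0,0.5],[[5,0,0],0,0.5],[[5,0,0],0,0.5]]'
python3 -m jog '[[[5,-2,0],0,0.5],[[5,-2,0],0,0.5],[[0,0,0],0,0.5]]'
python3 - <<'E'
from h import *
s=telemetry.state();print(s['ee_pos'],s['force'],s['qvel'])
f=grab('top');save(f,'top3.png')
m=np.zeros((420,560),np.uint8);m[190:215,285:355]=(f['color'].max(2)<50)[190:215,285:355]
g=cv2.moments(m);print(onz(f,g['m10']/g['m00'],g['m01']/g['m00'],148))
E
```

```text
time_s: 22.35
ee_pos: [494.5, 169.1, 289.0]
ee_rot: [175.8, -2.3, 85.2]
force: [0.5, -0.1, -0.5]
gripper_width: 45.6
time_s: 22.72
ee_pos: [461.6, 278.6, 290.1]
ee_rot: [175.9, -2.3, 85.4]
force: [0.1, -0.7, -0.0]
gripper_width: 45.7
[461.61695947 278.62202049 290.1111302 ] [ 0.05625609 -0.73831169 -0.04827254] [-2.09293936 -0.57596395  0.57960054 -2.4180129   0.71003122  0.25357994]
[487.28665594 -32.09269085 148.        ]
```

View pics/top3.png

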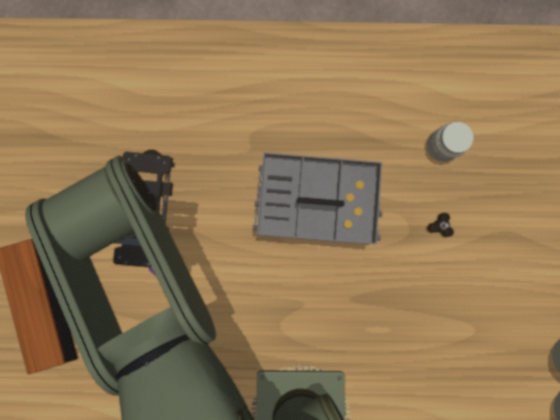

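The tray is closed with its handle at (487,-32), where it started. The lobed knob is unmoved and the robot is clear of everything, so I hand in.

```bash
python3 -c "
from h import *
job_done()"
```

```text
the job is handed in; nothing more can be done
```

I opened the tray, set the bar knob in the compartment, and brought the tray back closed over it. The job was handed in at about 23 s of robot time. `job_done` gives no verdict, so success is judged from my own checks.

- **Tray:** I held it by the handle in both directions, at about 0.6 rad/s, until the force rose at each stop. At the end the handle measured (487,-32), against (487,-31) at the start.
- **Bar knob:** I lowered it until it touched the floor (about 5 N) and released it. The wrist picture then showed it standing upright in the compartment. It cannot be seen under the closed tray, so I did not check it again after closing.
- **Other knobs:** The last top picture shows the three-lobed knob where it stood. The arm hid most of the round knob in that picture; it was in place in the earlier one, and I never worked near it at low height.
- **Robot:** It ended clear of everything, with force readings near zero.
- **Deviation:** The tool had drifted to about 4° of tilt by the closing swing. The handle still followed its arc to within about 1 mm wherever I checked it.

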